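# Load a test cassette under the spring-closed flap of an analyser

## Task

Load the test cassette into the analyser: press the yellow bar down with one fingertip to hold the spring-closed flap open, and meanwhile push the cassette along its lane and under the flap with the other fingertip until it is fully home against the end stop. Then let the flap spring shut over it. Do not lift or tip the cassette, and leave the tube rack, bottle, tub and tray where they stand.

Things in the scene. Friction and masses are not known exactly. Their poses are not given: they have to be found in the camera images.
- reader: White bench analyser, fixed; place and heading vary. Origin: bench level, lane centre line, at the bay's entry. +x = loading direction, +y towards the yellow bar, +z up. Lane floor at z 22 mm, x -190 to 75 mm, between guides with inner faces at y -26 and 26 mm, 8 mm high above the floor. Bay x 0 to 75 mm, ended by a grey stop. Housing x 85 to 165, y -50 to 80 mm, 75 mm high.
- flap (a joint): Flap angle in rad: 0 shut, grows as the yellow bar is pressed down, stop at 0.75. One rigid rocker: bar down, lid up. At 50 mm from the hinge the bar needs about 3 N to start and 5 N at 0.6 rad; released, it springs shut. A fingertip end 27 mm above the bench (5 mm above the lane floor), its inner edge 40 mm from the hinge, holds about 0.5 rad. From 0.35 rad the lip clears the cassette.
- hinge (a point): Point on the axis of the steel hinge rod (8 mm thick) at the bay entry: reader x 0, y 30, z 50 mm. The rod runs along reader x from -190 to 75 mm, parallel to the lane; fingers come down on either side of it.
- lip (a point): Middle of the lower edge of the yellow lip that hangs from the lid's entry edge (reader x 0 to 5, y -26 to 8 mm), 15 mm above the lane floor when shut: it bars the cassette's raised block but lets its low tail pass. The clear lid behind it covers the bay, x 0 to 78 mm, y -38 to 30 mm, underside 28 mm above the lane floor when shut. Moves with the flap.
- bar_mid (a point): Point on top of the yellow press bar, mid-length, 45 mm from the hinge axis: reader x -77.5, y 75, z 53.5 mm when shut; moves with it. The bar is a flat plate, reader x -190 to 35, y 37 to 95 mm, level when shut; a fingertip can slide along it while the gripper's other finger, 75 to 100 mm away across the lane, is in the lane at the same height. Nothing is below the bar but the bench.
- cassette: Test cassette, 106 (x) x 48 (y) mm, about 70 g, loose, flat on the lane floor outside the bay. Origin: centre of its underside; +x to its front, the loading direction. Green base 12 mm thick all along; white block with three black wells on the front part, x -11 to 53, y -16 to 16 mm, top at 20 mm. Behind it the low tail, to the rear end face at x -53 mm, where it is pushed.
- home (a point): Where the cassette's origin is when it is fully home with its front face on the stop: reader x = 22 mm, y = 0, z = 22 mm, same axes as the reader. The tail's rear end then still stands 31 mm out of the bay.
- rack: White rack with ten capped blood tubes, 70 x 160 mm, 101 mm high. Origin: centre of the underside. To be left alone.
- bottle: White bottle with a blue cap, 60 mm across, 140 mm high. Origin: centre of the underside. To be left alone.
- tub: Small yellow sharps tub with a green lid, 94 mm across, 123 mm high. Origin: centre of the underside. To be left alone.
- tray: Black plastic tray, 100 x 160 mm, 40 mm high. Origin: centre of the underside. To be left alone.
There are look-alikes about, which are no part of the job. Of the things that look like the cassette, the largest one is meant.

How it is judged:
On the way, in this order (a step that is already met when the one before it is completed fails the run):
1. the flap is held open before the cassette goes under it (value of joint flap above 0.25 rad and x of cassette in the frame of reader below -0.04 m), for 0.1 s.
2. the cassette is pushed home under the flap while it is held open (value of joint flap above 0.2 rad and x of cassette in the frame of home above -0.004 m), for 0.1 s.
At the end, for the whole second after the job is handed in: The cassette lies flat and at rest within 4 mm of its home position against the stop (5 mm sideways), and the flap has sprung shut over it (below 0.05 rad) (x of cassette in the frame of home between -0.004 and 0.004 m and y of cassette in the frame of home between -0.005 and 0.005 m and z of cassette in the frame of home below 0.003 m and angle between the x axis of cassette and the x axis of reader, either way round below 0.1 rad and value of joint flap below 0.05 rad and linear speed of cassette below 0.01 m/s); the robot touches nothing.
It fails at once if the cassette is lifted (more than 8 mm) or tipped (z of cassette in the frame of reader above 0.03 m or angle between cassette's own z axis and vertical above 0.2 rad).
It fails at once if the rack, bottle, tub or tray is moved by more than 15 mm (distance of any of rack, bottle, tub, tray from where it was at the start of the episode above 0.015 m).
It also fails if it takes over 35 s, if anything falls off the work surface, if the arm or the gripper's body presses on something with over 40 N, if the wrist force passes 120 N, or if a joint passes its speed limit or range.

## Robot

A 7-joint arm with a two-finger parallel gripper is mounted at the origin on the work surface. World frame = base frame: x ahead of the robot, y to its left, z up, the work surface at z = 0. Lengths are in m, angles in rad, forces in N, time in s.
With the tool pointing down it reaches from about 0.425 to 0.875 m from the base axis. Payload 4.7 kg.
Tool frame: the origin (TCP) lies at the very end of the fingers, on their centre line; the grasp point (between the pads) lies 19 mm behind it; z points along the fingers, y is the line along which they close (so a half turn about z gives the same grasp; the last joint's range is limited). The gripper opens to 87 mm and grips with 3 to 60 N. Pads are 19 mm wide; open, the fingers measure 117 mm over their backs; the gripper's body (75 mm by 190 mm) begins 51 mm behind the grasp point.
Start: joints at [1.154, 0.321, -0.07, 1.45, 0.023, 1.371, -0.057], TCP at [0.271, -0.591, 0.195] pointing down, gripper open.
Joint ranges: [-2.86, 2.86], [-0.3, 2.09], [-1.38, 1.24], [0.06, 2.45], [-1.56, 4.7], [0.09, 2.05], [-2.69, 2.69]. Speed limits (rad/s): [2.57, 2.57, 3.14, 3.14, 3.14, 3.14, 3.14].

## Interface

Orientations are given as a rotation vector (axis times angle).
In Python, from bench import ctrl gives the robot as it stands.
- The arm moves only by the shell command python3 -m jog 'ROWS' [FORCE]. ROWS is JSON, a list that holds one entry, the list of rows, each a list of 7 numbers: the shift along the tool's x, y, z in mm, then the turn, a rotation vector about the tool's x, y, z in degrees, then the finger opening in mm, from 0 to 87. A call has 1 to 10 rows; each row is the pose to reach, as a shift and turn from the pose commanded when the call began, along the tool's axes at that moment; what a row does not reach only later rows make up. A row lasts 1/10 s, in which the tool goes at most 50 mm and 8.59 degrees, less where a joint would pass 70% of its speed; a pose out of reach is approached as far as the arm can. A call with a gripper value outside its range is refused whole. The fingers move at their own pace and stop on an object; FORCE is the grip in N (left out, the last holds). Time passes only in rows, so rows that repeat a pose let the fingers close. It gives the time, the measured TCP pose, the force, the opening and the grip force at its end, in the units of the state.
- ctrl.get_state(): the state, without advancing time (a new reading comes with each control period).
- ctrl.get_image(name): name is "scene" or "top" or "wrist"; returns a dict with "image" (480x640x3 uint8, red, green, blue), "depth" (480x640 float32, m along the optical axis (not along the pixel's ray), 0 where there is no reading), "fov_y" (degrees; the focal length in pixels is half the picture's height over the tangent of half this angle, whatever the lens; pixels are square), "cx", "cy" (the principal point, pixels), "rvec" (rotation vector, rad) and "tvec" (3), from world to camera coordinates, as OpenCV has them. Camera axes: x right, y down, z forward; pixel columns grow to the right and rows downward; lengths in m; the calibration is good to about 2 mm. A picture is of the moment at which its call begins.
- ctrl.close_job(): hands the job in; it is judged then, once.
The state is a dict: "time": time; "joint_positions": joint angles; "qd": joint speeds; "joint_torque": joint torques, N m; "position": TCP position; "tool_rot": TCP orientation; "ft_force": force on the tool from outside, world axes, zero at the start; "torque": the same for the moment, N m; "grip_width": opening from 0.0 (shut) to 1.0 (fully open); "grip_force": force on a finger pad.
Only numpy, scipy, OpenCV 4.12 (cv2) and the standard library are available. Lean on these libraries where they do the work, as an engineer would, in place of code of your own. Each camera call takes 0.05 s, during which the arm holds its last target. There are 200 camera calls.

## Working session

There is one attempt and no reset: what is moved stays moved. The work goes in short steps, Python scripts to look and compute and a shell command to move; the robot and the scene stay as the last step left them, time stands still between calls to the robot, and variables do not carry over. Pictures are saved under pics/ and viewed, at most 10 in all, crops included, and the job is handed in when it is done.

```bash
mkdir -p pics
cat > h.py <<'E'
import numpy as np,cv2
from bench import ctrl
from scipy.spatial.transform import Rotation as R
def grab(n):
    d=ctrl.get_image(n); np.save(f'/tmp/{n}.npy',d,allow_pickle=True); return d
def load(n): return np.load(f'/tmp/{n}.npy',allow_pickle=True).item()
def save(d,f,crop=None,s=1):
    im=d['image'][:,:,::-1]
    if crop: u0,v0,u1,v1=crop; im=im[v0:v1,u0:u1]
    cv2.imwrite('pics/'+f,cv2.resize(im,None,fx=s,fy=s,interpolation=cv2.INTER_CUBIC))
def cloud(d):
    z=d['depth']; f=240/np.tan(np.radians(d['fov_y'])/2)
    v,u=np.mgrid[:480,:640]
    p=np.stack([(u-d['cx'])/f*z,(v-d['cy'])/f*z,z],-1)
    M=cv2.Rodrigues(np.array(d['rvec'],float))[0]
    return (p-np.array(d['tvec']).ravel())@M
E
python3 - <<'E'
from h import *
for n in('top','scene'):
    d=grab(n); save(d,n+'0.png'); print(n,d['fov_y'],d['rvec'],d['tvec'])
s=ctrl.get_state(); print(s)
E
```

```text
top 48.1000268044449 [ 2.16014482 -2.11200338  0.16961791] [0.00970502 0.57706682 1.29944845]
scene 45.2006705339624 [ 2.17896831  0.70151892 -0.30127898] [-0.48402747 -0.14268429  1.62041149]
{'time': 0.1, 'joint_positions': array([ 1.1541003 ,  0.32180746, -0.0700816 ,  1.45155656,  0.0226367 ,
        1.37080846, -0.05688228]), 'qd': array([ 0.00014556, -0.00319291, -0.00119762, -0.00088463, -0.00126207,
       -0.00054011, -0.00127026]), 'joint_torque': array([ 2.27033383e-04, -4.92569053e+01, -4.05471465e-01, -3.13398528e+01,
       -6.42698910e-02,  3.94590315e-02,  9.43873715e-05]), 'position': array([ 0.27114486, -0.59013955,  0.19423109]), 'tool_rot': array([-3.06729840e+00, -6.71181474e-01,  7.99612147e-04]), 'ft_force': array([-0.60612289, -0.67801867,  0.2503353 ]), 'torque': array([-0.017281  , -0.04434307,  0.01689283]), 'grip_force': 0.0, 'grip_width': 0.9994295044589833}
```

View pics/top0.png

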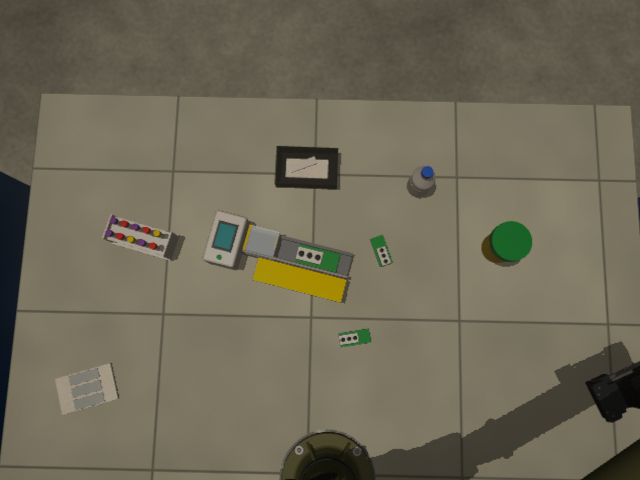

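View pics/scene0.png

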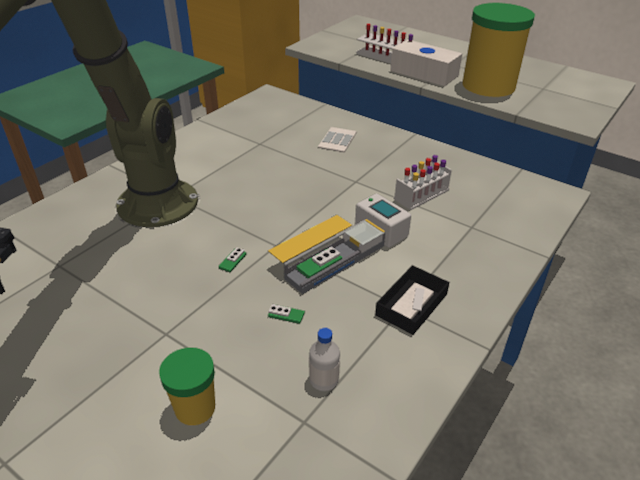

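Top view: three green cassette-like things at (317,257) in the lane, (381,250) and (355,338) loose on the bench. The one in the lane is the largest and fits. The yellow bar is around (300,280), the housing at (226,240). I'll confirm with a crop and measure.

Run:
```python
from h import *
d=load('top'); P=cloud(d); save(d,'crop.png',(195,200,405,355),3.8)
hsv=cv2.cvtColor(d['image'],cv2.COLOR_RGB2HSV)
y=((hsv[...,0]>18)&(hsv[...,0]<32)&(hsv[...,1]>150)); y[:,:240]=0; y[:,360:]=0; y[:225]=0;y[310:]=0
g=((hsv[...,0]>45)&(hsv[...,0]<80)&(hsv[...,1]>120))
m=y&(abs(P[...,2]-.0535)<.012); print('bar z',np.median(P[m][:,2]),m.sum())
pts=P[m][:,:2]; r=cv2.minAreaRect((pts*1000).astype(np.float32)); print(r); B=cv2.boxPoints(r); print(B)
for nm,(u0,v0,u1,v1) in dict(cas=(290,240,350,275),a=(368,230,395,270),b=(335,325,375,350)).items():
    k=np.zeros_like(g);k[v0:v1,u0:u1]=g[v0:v1,u0:u1]
    # fill block: convex hull
    q=P[k]; r=cv2.minAreaRect((q[:,:2]*1000).astype(np.float32)); print(nm,k.sum(),np.median(q[:,2]),r)
    print(cv2.boxPoints(r).round(1).tolist())
```

```text
bar z 0.05394207254469578 2169
((494.80999755859375, 106.6483154296875), (290.3500061035156, 112.73736572265625), 61.032875061035156)
[[375.18378     6.9348297]
 [473.81744   -47.66475  ]
 [614.4362    206.3618   ]
 [515.80255   260.96136  ]]
cas 411 0.03438600449183775 ((466.0035705566406, 49.154136657714844), (104.09475708007812, 194.06561279296875), 78.94422912597656)
[[360.79998779296875, 16.700000762939453], [551.2999877929688, -20.5], [571.2000122070312, 81.5999984741211], [380.79998779296875, 118.80000305175781]]
a 181 0.009396488011844808 ((564.1837158203125, -126.61334991455078), (72.93299102783203, 34.805931091308594), 20.72004508972168)
[[523.9000244140625, -123.19999694824219], [536.2000122070312, -155.8000030517578], [604.4000244140625, -130.0], [592.0999755859375, -97.4000015258789]]
b 197 0.009055132825133514 ((341.6004943847656, -61.847869873046875), (32.35308074951172, 73.95417022705078), 10.656219482421875)
[[318.8999938964844, -28.5], [332.5, -101.19999694824219], [364.29998779296875, -95.19999694824219], [350.70001220703125, -22.5]]
```

View pics/crop.png

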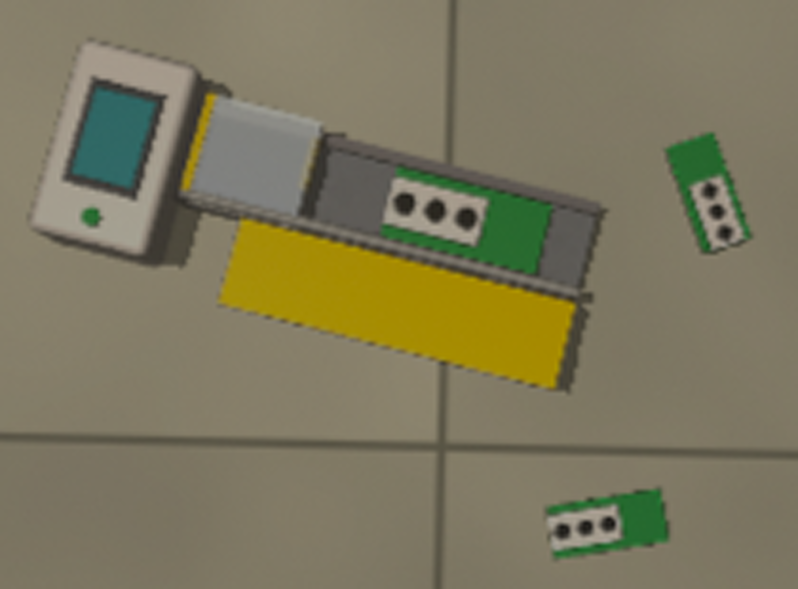

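The crop confirms it: the cassette is in the lane with its three-well block facing the flap; both loose ones are clearly smaller. Now I'll fit precise poses from pixels on planes of known height.

```bash
cat >> h.py <<'E'
def onplane(d,uv,z):
    f=240/np.tan(np.radians(d['fov_y'])/2); uv=np.atleast_2d(uv).astype(float)
    M=cv2.Rodrigues(np.array(d['rvec'],float))[0]
    r=np.c_[(uv[:,0]-d['cx'])/f,(uv[:,1]-d['cy'])/f,np.ones(len(uv))]@M
    c=-M.T@np.array(d['tvec']).ravel()
    return c+r*((z-c[2])/r[:,2])[:,None]
def big(m):
    n,l,s,_=cv2.connectedComponentsWithStats(m.astype(np.uint8),connectivity=4)
    return l==1+np.argmax(s[1:,4])
def rect(d,m,z):
    v,u=np.nonzero(m); c=np.r_[*[np.c_[u+a,v+b] for a in(-.5,.5) for b in(-.5,.5)]]
    return cv2.minAreaRect((onplane(d,c,z)[:,:2]*1000).astype(np.float32))
E
python3 - <<'E'
from h import *
d=load('top'); hsv=cv2.cvtColor(d['image'],cv2.COLOR_RGB2HSV); H,S,V=cv2.split(hsv)
w=np.zeros((480,640),bool); w[225:310,240:360]=1
bar=big(w&(H>18)&(H<32)&(S>150)); r=rect(d,bar,.0535); print('bar',r); B=cv2.boxPoints(r)
w=np.zeros((480,640),bool); w[240:276,285:350]=1
g=big(w&(H>40)&(H<85)&(S>100)); rc=rect(d,g,.034); print('cas',rc,g.sum())
# reader frame: long side direction with +y world
e=[B[1]-B[0],B[2]-B[1]]; e=max(e,key=np.linalg.norm); e/=np.linalg.norm(e); e*=np.sign(e[1])
n=np.array([-e[1],e[0]]); c=B.mean(0); o=c+77.5*e-66*n
print('ex',e,'yaw',np.degrees(np.arctan2(e[1],e[0])),'origin',o)
q=np.array(rc[0])-o; print('cas in reader',q@e,q@n)
st=ctrl.get_state(); Rm=R.from_rotvec(st['tool_rot']).as_matrix(); print(Rm.round(3))
for nm,z in(('bar',bar),):
  v,u=np.nonzero(z);print(u.min(),u.max(),v.min(),v.max())
E
```

```text
bar ((479.8016662597656, 78.58480834960938), (228.13809204101562, 61.59608459472656), 76.87803649902344)
cas ((537.372802734375, 35.36354064941406), (108.88774108886719, 50.42461395263672), 77.19058990478516) 443
ex [0.22702464 0.973889  ] yaw 76.87804 origin [561.6728  139.07758]
cas in reader -106.52265325951157 0.1198487029610078
[[ 0.909  0.418 -0.001]
 [ 0.418 -0.909  0.002]
 [-0.    -0.002 -1.   ]]
253 346 257 301
```

Reader: origin (562, 139) mm, yaw 76.9°. The cassette is at reader x −106.5. I'll move to above reader (−178, 32), with the tool's x axis along the loading direction and the fingers 72 mm apart.

```bash
python3 -m jog '[[[44,-42,0,0,0,-6,72],[88,-84,10,0,0,-12,72],[132,-126,20,0,0,-18,72],[176,-168,25,0,0,-24,72],[220,-211,30,0,0,-30,72],[260,-251,35,0,0,-36,72],[300,-290,40,0,0,-42,72],[340,-329,50,0,0,-48,72],[380,-368,60,0,0,-52.2,72],[410,-397,70,0,0,-52.2,72]]]'
cat >> h.py <<'E'
O=np.array([561.7,139.1]); E=np.array([.22702,.97389]); N=np.array([-E[1],E[0]])
def where():
    s=ctrl.get_state(); p=s['position']*1000; q=p[:2]-O; M=R.from_rotvec(s['tool_rot']).as_matrix()
    print('t',round(s['time'],2),'reader x,y,z',(q@E).round(1),(q@N).round(1),p[2].round(1),'toolx yaw err',(np.degrees(np.arctan2(M[1,0],M[0,0]))-76.88).round(2),'tz',M[:,2].round(4),'F',s['ft_force'].round(1),'w',round(s['grip_width']*87,1))
E
python3 -c "
from h import *
where()"
```

```text
time: 1.1
position: [0.4516, -0.1263, 0.1385]
tool_rot: [2.458, 1.954, -0.0]
ft_force: [-0.4, -1.6, 0.3]
grip_width: 0.828
grip_force: 0.0
t 1.1 reader x,y,z -283.5 47.0 138.5 toolx yaw err 0.09 tz [ 4.e-04 -8.e-04 -1.e+00] F [-0.4 -1.6  0.3] w 72.0
```

```bash
python3 -m jog '[[[0,0,0,0,0,0,72],[0,0,0,0,0,0,72]]]' >/dev/null
python3 - <<'E'
from h import *
where(); save(grab('wrist'),'w1.png')
E
```

```text
t 1.3 reader x,y,z -284.4 47.2 138.3 toolx yaw err 0.19 tz [-1.1e-03 -2.0e-04 -1.0e+00] F [-0.7 -0.6  0.1] w 71.9
```

View pics/w1.png

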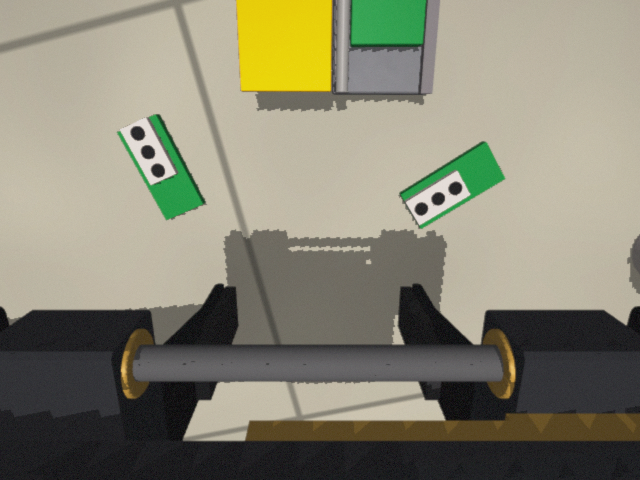

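The wrist picture shows the bar end (238–333, 91), the rod at u≈342, the lane end (424, 93) and the cassette's rear edge (350–423, 46). I'll use these to check the pose.

Run:
```python
from h import *
d=load('wrist')
for nm,uv,z in(('bar outer corner (-190,95)',(240,91),.0535),('bar inner (-190,37)',(332.5,91.5),.0535),('bar outer top',(237,2),.0535),('cas rear L',(350.5,44),.034),('cas rear R',(423.5,46.5),.034),('lane far guide end (-190,-26..)',(424,93),.030)):
    p=onplane(d,uv,z)[0,:2]*1000-O; print(nm,(p@E).round(1),(p@N).round(1))
```

```text
bar outer corner (-190,95) -189.0 97.9
bar inner (-190,37) -189.1 38.9
bar outer top -138.8 96.9
cas rear L -158.8 26.8
cas rear R -160.1 -21.5
lane far guide end (-190,-26..) -188.9 -25.3
```

```bash
python3 -m jog '[[[40,5,0,0,0,0,72],[75,10,10,0,0,0,72],[100,13,25,0,0,0,72],[106,13.5,45,0,0,0,72],[106,13.5,65,0,0,0,72],[106,13.5,70,0,0,0,72],[106,13.5,70,0,0,0,72]]]'>/dev/null
python3 - <<'E'
from h import *
where(); save(grab('wrist'),'w2.png')
E
```

```text
t 2.05 reader x,y,z -181.1 33.7 68.1 toolx yaw err -0.15 tz [-0.0019  0.     -1.    ] F [-0.  -0.2  0. ] w 72.2
```

View pics/w2.png

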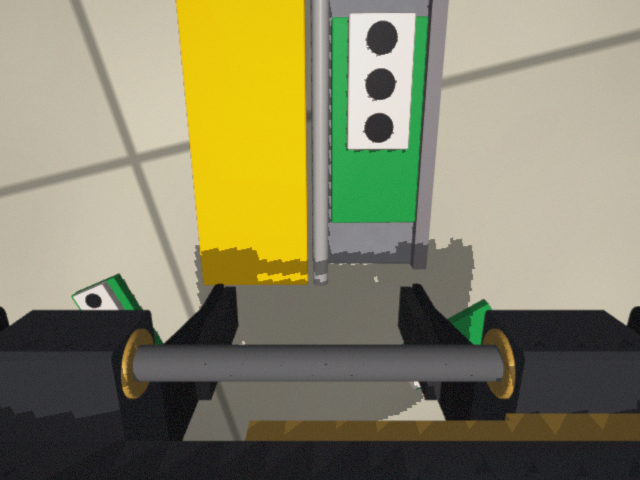

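The tool centre sits over the rod (u=320) and the right finger lines up with the lane behind the cassette's rear edge (v=221). Descending to press the bar.

```bash
python3 -m jog '[[[2,0,8,0,0,0,72],[3,0,16,0,0,0,72],[3,0,24,0,0,0,72],[3,0,32,0,0,0,72],[3,0,38,0,0,0,72],[3,0,40.5,0,0,0,72],[3,0,40.5,0,0,0,72],[3,0,40.5,0,0,0,72]]]'>/dev/null
python3 - <<'E'
from h import *
where(); grab('wrist'); save(grab('scene'),'s2.png',(240,190,440,320),4)
E
```

```text
t 2.9 reader x,y,z -176.3 33.1 28.3 toolx yaw err 0.0 tz [ 3.e-04 -1.e-04 -1.e+00] F [0.1 0.2 0.2] w 71.9
```

View pics/s2.png

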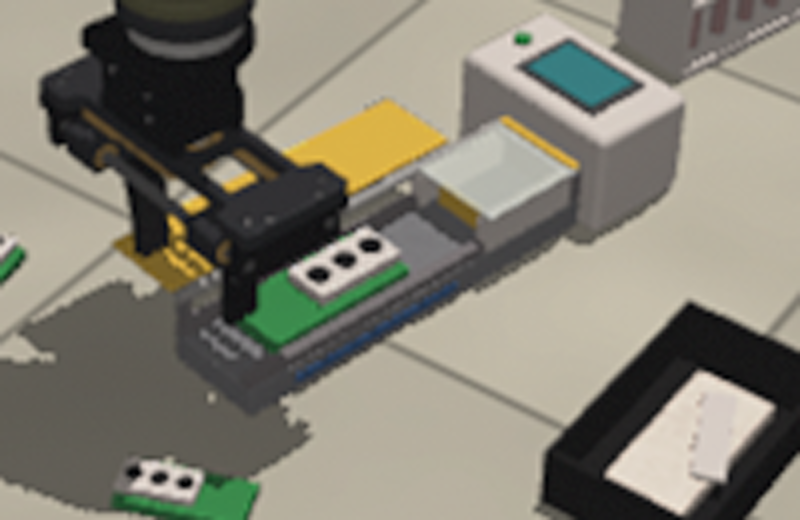

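The picture looks as if the lid is up, but the force reads about 0, so I'll check the bar and lid heights from depth.

Run:
```python
from h import *
for n in('wrist','scene','top'):
    d=load(n) if n!='top' else grab('top'); P=cloud(d)*1000; q=P[...,:2]-O; x=q@E; y=q@N; z=P[...,2]
    H,S,V=cv2.split(cv2.cvtColor(d['image'],cv2.COLOR_RGB2HSV)); ye=(H>15)&(H<33)&(S>140)
    for nm,m in(('bar',ye&(x>-140)&(x<30)&(y>42)&(y<94)),('lid',(x>10)&(x<70)&(y>-45)&(y<25))):
        m&=(z>5)&(z<130)
        if m.sum()>30: print(n,nm,m.sum(),np.polyfit(y[m],z[m],1).round(3),np.median(z[m]))
print(ctrl.get_state()['ft_force'],ctrl.get_state()['joint_torque'].round(2))
```

```text
wrist bar 30467 [ 0.    52.712] 52.71140238001858
scene bar 384 [-6.0000e-03  5.3882e+01] 53.518243367351474
scene lid 592 [ 0.404 48.61 ] 51.389893688265346
top bar 1407 [-1.0000e-03  5.3923e+01] 53.85552908302925
top lid 587 [1.0000e-03 5.3479e+01] 53.52554923124478
[ 0.50709636  0.21169846 -0.6477087 ] [-1.000e-02 -3.137e+01 -3.040e+00 -2.634e+01 -6.000e-02  1.000e-02
  0.000e+00]
```

Run:
```python
from h import *
save(load('wrist'),'w3.png')
d=load('wrist');P=cloud(d)*1000;q=P[...,:2]-O;
for u,v in((225,300),(230,290),(415,290),(225,330),(415,330),(200,250),(300,270)): print(u,v,(q[v,u]@E).round(1),(q[v,u]@N).round(1),P[v,u,2].round(1))
```

```text
225 300 -166.2 71.8 67.5
230 290 -166.1 71.7 58.2
415 290 -164.5 -7.0 61.6
225 330 -173.7 70.0 78.2
415 330 -171.0 -2.5 82.9
200 250 -149.6 84.6 53.1
300 270 -159.3 41.8 52.2
```

View pics/w3.png

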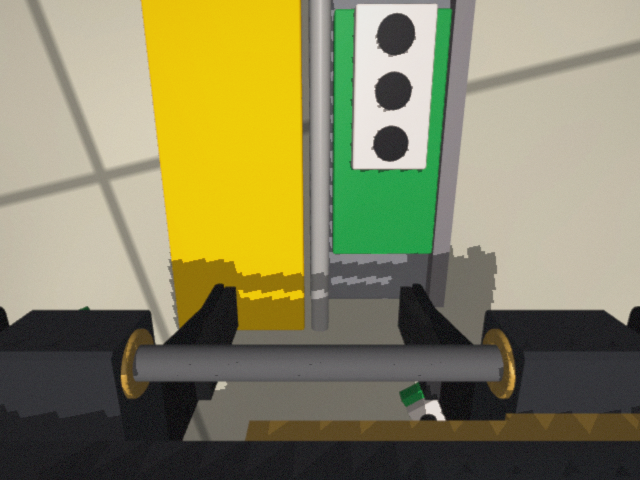

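Run:
```python
from h import *
for n in('wrist','scene','top'):
    d=load(n);P=cloud(d)*1000;q=P[...,:2]-O;x=q@E;y=q@N;z=P[...,2]
    dark=d['image'].max(-1)<60
    for nm,lo,hi in(('barfinger',60,100),('lanefinger',-32,5)):
        m=dark&(x>-200)&(x<-150)&(y>lo)&(y<hi)&(z>24)&(z<95)
        if m.sum()<5: print(n,nm,m.sum());continue
        zz=np.sort(z[m]); k=m&(z<zz[min(15,len(zz)-1)]+.01)
        print(n,nm,m.sum(),zz[:12].round(0),'x',x[k].min().round(),x[k].max().round(),'y',y[k].min().round(),y[k].max().round(), 'all y',np.percentile(y[m],[2,98]).round(),'x',np.percentile(x[m],[2,98]).round())
d=load('wrist');M=cv2.Rodrigues(np.array(d['rvec']))[0];c=-M.T@np.array(d['tvec']).ravel()*1000
print('cam reader',(c[:2]-O)@E,(c[:2]-O)@N,c[2])
P=cloud(d)*1000
for u in(220,228,234): print(u,[(v,round(float(P[v,u,2]))) for v in range(280,312,3)])
where()
```

```text
wrist barfinger 2080 [54. 55. 55. 55. 55. 55. 55. 55. 55. 55. 55. 55.] x -182.0 -164.0 y 70.0 78.0 all y [70. 80.] x [-183. -164.]
wrist lanefinger 2222 [24. 24. 24. 24. 24. 24. 24. 24. 25. 25. 25. 25.] x -183.0 -163.0 y -23.0 -23.0 all y [-23.  -2.] x [-183. -164.]
scene barfinger 100 [51. 54. 55. 56. 56. 57. 57. 57. 58. 59. 59. 60.] x -187.0 -166.0 y 67.0 75.0 all y [66. 73.] x [-187. -166.]
scene lanefinger 77 [38. 56. 57. 57. 57. 57. 58. 58. 59. 59. 59. 60.] x -187.0 -157.0 y -13.0 3.0 all y [-16.  -6.] x [-188. -165.]
top barfinger 0
top lanefinger 0
cam reader -92.22366675852783 34.15309894516464 217.01243774610566
220 [(280, 53), (283, 55), (286, 58), (289, 61), (292, 63), (295, 64), (298, 66), (301, 69), (304, 71), (307, 74), (310, 77)]
228 [(280, 52), (283, 52), (286, 52), (289, 58), (292, 61), (295, 63), (298, 65), (301, 69), (304, 69), (307, 70), (310, 71)]
234 [(280, 52), (283, 52), (286, 52), (289, 57), (292, 58), (295, 59), (298, 58), (301, 60), (304, 60), (307, 60), (310, 60)]
t 3.05 reader x,y,z -176.4 33.0 28.5 toolx yaw err 0.0 tz [ 7.e-04 -2.e-04 -1.e+00] F [ 0.5  0.2 -0.6] w 72.5
```

Depth in both the wrist and scene views puts the fingertips at z≈55, so they're about 26 mm above the reported TCP and resting just over the bar. I'll descend further, watching the force.

```bash
python3 -m jog '[[[0,0,5,0,0,0,72],[0,0,10,0,0,0,72],[0,0,14,0,0,0,72],[0,0,14,0,0,0,72],[0,0,14,0,0,0,72]]]'>/dev/null
cat >> h.py <<'E'
def check():
    where()
    d=grab('scene'); P=cloud(d)*1000; q=P[...,:2]-O; x=q@E; y=q@N; z=P[...,2]
    H,S,V=cv2.split(cv2.cvtColor(d['image'],cv2.COLOR_RGB2HSV)); ye=(H>15)&(H<33)&(S>140)
    m=ye&(x>-20)&(x<30)&(y>42)&(y<94)&(z>5)&(z<130)
    if m.sum()>20: print('bar slope->rad',-np.arctan(np.polyfit(y[m],z[m],1)[0]).round(3),m.sum())
    d=grab('wrist'); P=cloud(d)*1000; q=P[...,:2]-O; x=q@E; y=q@N; z=P[...,2]
    H,S,V=cv2.split(cv2.cvtColor(d['image'],cv2.COLOR_RGB2HSV)); ye=(H>15)&(H<33)&(S>140)
    m=ye&(y>42)&(y<94)&(z>5)&(z<130)
    if m.sum()>200: print('wrist bar rad',-np.arctan(np.polyfit(y[m],z[m],1)[0]).round(3),m.sum())
    g=big((H>40)&(H<85)&(S>100)&(y>-30)&(y<30)&(z>20)&(z<50))
    print('cas rear x',np.percentile(x[g],2).round(1),'y',np.percentile(y[g],[2,98]).round(1),g.sum(),'z',np.median(z[g]))
E
python3 -c "
from h import *
check()"
```

```text
t 3.55 reader x,y,z -176.3 32.8 14.4 toolx yaw err 0.0 tz [ 8.e-04 -1.e-04 -1.e+00] F [ 0.9 -0.3  5.3] w 72.1
bar slope->rad 0.326 142
wrist bar rad 0.273 39783
cas rear x -156.8 y [-20.2  26.8] 15893 z 33.17346680844484
```

```bash
python3 -m jog '[[[0,0,5,0,0,0,72],[0,0,10,0,0,0,72],[0,0,13,0,0,0,72],[0,0,13,0,0,0,72],[0,0,13,0,0,0,72]]]'>/dev/null
python3 -c "
from h import *
check(); save(load('scene'),'s3.png',(240,190,440,320),4)"
```

```text
t 4.15 reader x,y,z -176.5 34.1 1.0 toolx yaw err 0.01 tz [-0.0016 -0.     -1.    ] F [-0.7  0.1  4.2] w 72.0
bar slope->rad 0.597 53
wrist bar rad 0.577 35482
cas rear x -157.0 y [-20.2  26.9] 18084 z 33.17985331162375
```

View pics/s3.png

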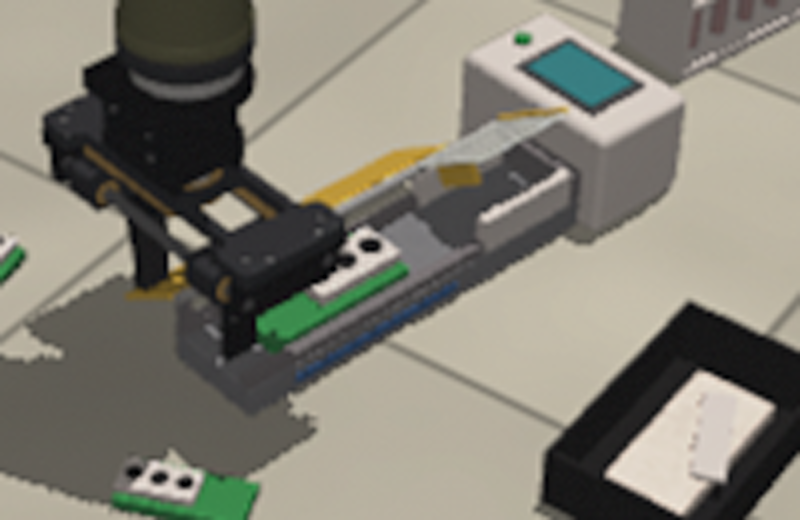

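The flap is at 0.58 rad and the lane finger is down behind the cassette. Now I push along the lane, first 80 mm.

```bash
python3 -m jog '[[[5,0,0,0,0,0,72],[12,0,0,0,0,0,72],[20,0,0,0,0,0,72],[29,0,0,0,0,0,72],[38,0,0,0,0,0,72],[47,0,0,0,0,0,72],[56,0,0,0,0,0,72],[65,0,0,0,0,0,72],[73,0,0,0,0,0,72],[80,0,0,0,0,0,72]]]'>/dev/null
python3 -c "
from h import *
check()"
```

```text
t 5.25 reader x,y,z -95.5 33.4 1.2 toolx yaw err 0.02 tz [-1.e-04  1.e-04 -1.e+00] F [-2.3 -2.7  3.9] w 72.0
wrist bar rad 0.59 39416
cas rear x -80.9 y [-20.1  27.1] 15217 z 33.17745600465826
```

```bash
python3 -m jog '[[[6,0,0,0,0,0,72],[13,0,0,0,0,0,72],[20,0,0,0,0,0,72],[27,0,0,0,0,0,72],[33,0,0,0,0,0,72],[38,0,0,0,0,0,72],[42,0,0,0,0,0,72],[45,0,0,0,0,0,72],[45,0,0,0,0,0,72]]]'>/dev/null
python3 -c "
from h import *
check(); d=load('scene'); save(d,'s4.png',(240,190,440,320),4)"
```

```text
t 6.25 reader x,y,z -50.6 33.4 1.2 toolx yaw err 0.03 tz [ 2.e-04  7.e-04 -1.e+00] F [-2.8 -1.3  3.8] w 72.0
wrist bar rad 0.584 27631
cas rear x -37.9 y [-20.2  25.7] 7976 z 33.170586875722606
```

View pics/s4.png

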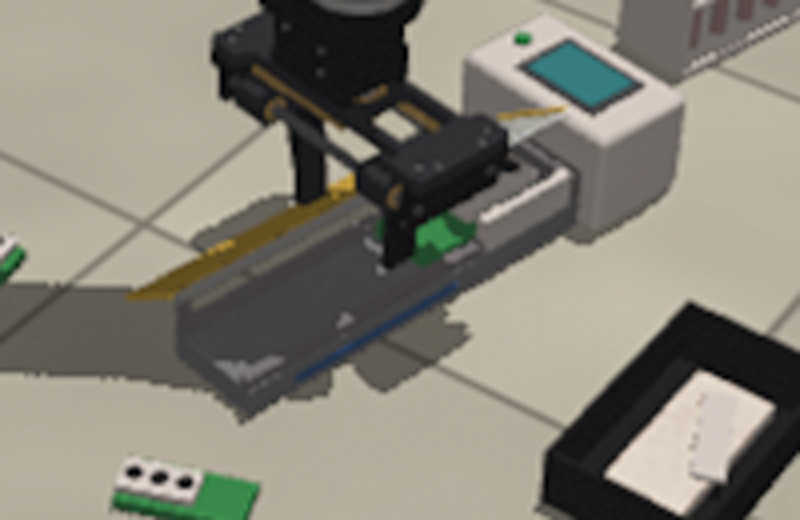

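The cassette is under the open lid, about 7 mm short of home. I'll creep on and watch the contact force.

```bash
python3 -m jog '[[[2,0,0,0,0,0,72],[4,0,0,0,0,0,72],[5.5,0,0,0,0,0,72],[6.5,0,0,0,0,0,72],[6.5,0,0,0,0,0,72]]]'>/dev/null; python3 -c "
from h import *
where()"
python3 -m jog '[[[0.5,0,0,0,0,0,72],[1,0,0,0,0,0,72],[1,0,0,0,0,0,72]]]'>/dev/null; python3 -c "
from h import *
check()"
```

```text
t 6.85 reader x,y,z -44.7 33.3 1.2 toolx yaw err 0.01 tz [ 1.e-04  0.e+00 -1.e+00] F [-3.  -2.7  2.9] w 71.7
t 7.15 reader x,y,z -44.0 33.3 1.2 toolx yaw err 0.0 tz [-0.e+00 -3.e-04 -1.e+00] F [-3.  -2.8  3.5] w 72.3
wrist bar rad 0.582 25555
cas rear x -31.7 y [-20.3  25.5] 5603 z 33.16301018272135
```

Not at the stop yet (the force is unchanged); creeping on.

```bash
W='from h import *
where()'
python3 -m jog '[[[0.7,0,0,0,0,0,72],[1.5,0,0,0,0,0,72],[1.5,0,0,0,0,0,72]]]'>/dev/null; python3 -c "$W"
python3 -m jog '[[[0.5,0,0,0,0,0,72],[1,0,0,0,0,0,72],[1,0,0,0,0,0,72]]]'>/dev/null; python3 -c "$W"
```

```text
t 7.55 reader x,y,z -42.2 33.3 1.2 toolx yaw err 0.01 tz [ 1.e-04  1.e-04 -1.e+00] F [-2.2 -3.9  4.6] w 71.9
t 7.85 reader x,y,z -42.1 33.3 1.2 toolx yaw err -0.03 tz [-5.e-04 -1.e-03 -1.e+00] F [-4.2 -4.5  5.1] w 72.2
```

```bash
python3 -m jog '[[[1,0,0,0,0,0,72],[2,0,0,0,0,0,72],[2,0,0,0,0,0,72],[2,0,0,0,0,0,72]]]'>/dev/null; python3 -c "
from h import *
check()"
```

```text
t 8.25 reader x,y,z -41.9 33.3 1.1 toolx yaw err -0.1 tz [-0.0018 -0.0033 -1.    ] F [-5.3 -7.7  6.7] w 72.0
wrist bar rad 0.588 24784
cas rear x -29.9 y [-20.2  25.5] 4838 z 33.14965628438843
```

The cassette is firmly on the stop: commanding 2 mm more gave no motion, and the force rose to about 9 N. Backing off, then lifting clear.

```bash
python3 -m jog '[[[-4,0,0,0,0,0,72],[-10,0,0,0,0,0,72],[-16,0,0,0,0,0,72],[-20,0,-5,0,0,0,72],[-20,0,-12,0,0,0,72],[-20,0,-20,0,0,0,72],[-20,0,-30,0,0,0,72],[-20,0,-50,0,0,0,72],[-20,0,-80,0,0,0,72],[-20,0,-110,0,0,0,72]]]'>/dev/null
python3 -m jog '[[[-60,0,-20,0,0,0,72],[-100,0,-20,0,0,0,72],[-120,0,-20,0,0,0,72],[-120,0,-20,0,0,0,72],[-120,0,-20,0,0,0,72]]]'>/dev/null; python3 -c "
from h import *
check(); d=load('scene'); save(d,'s5.png',(240,190,440,320),4)
d=grab('top'); H,S,V=cv2.split(cv2.cvtColor(d['image'],cv2.COLOR_RGB2HSV))
P=cloud(d)*1000; q=P[...,:2]-O; x=q@E; y=q@N; z=P[...,2]
m=(x>10)&(x<70)&(y>-30)&(y<20)&(z>40); print('lid slope',np.polyfit(y[m],z[m],1))
"
```

```text
t 9.85 reader x,y,z -179.8 32.3 132.0 toolx yaw err -0.08 tz [ 2.3e-03 -8.0e-04 -1.0e+00] F [-0.4  0.5  0. ] w 71.9
bar slope->rad 0.013 227
wrist bar rad -0.0 20343
cas rear x -31.4 y [-20.6  24.8] 592 z 32.23824580018302
lid slope [8.71512387e-03 5.31610679e+01]
```

View pics/s5.png

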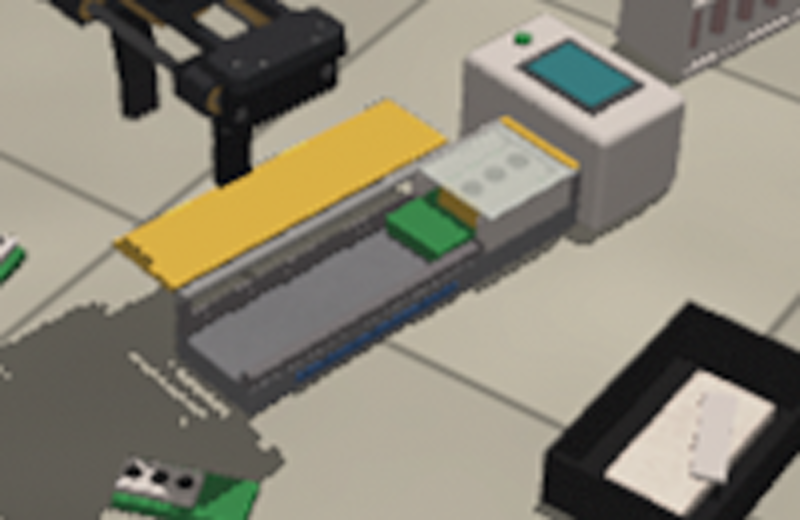

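The lid is shut over the cassette, its rear edge is at x ≈ −31 mm as it should be at home, and the arm is clear. Handing in.

```bash
python3 -c "
from bench import ctrl
print(ctrl.close_job())"
```

```text
the job is handed in; nothing more can be done
None
```

The cassette is pushed home against the stop, the flap has sprung shut over it, and the arm is clear; I handed the job in at about 10 s of the 35 s allowed (no verdict was shown).

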